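Square up three rock billets and slide the tray to the click under the camera

ROBOT

A 6-joint arm with a two-finger parallel gripper is mounted at the origin on the work surface. World frame = base frame: x ahead of the robot, y to its left, z up, the work surface at z = 0. Lengths are in m, angles in rad, forces in N, time in s.
With the tool pointing down it reaches from about 0.425 to 0.95 m from the base axis. Payload 3.5 kg.
Tool frame: the origin (TCP) lies at the very end of the fingers, on their centre line; the grasp point (between the pads) lies 19 mm behind it; z points along the fingers, y is the line along which they close (so a half turn about z gives the same grasp; the last joint's range is limited). The gripper opens to 85 mm and grips with 20 to 120 N. Pads are 22 mm wide; open, the fingers measure 114 mm over their backs; the gripper's body (76 mm by 85 mm) begins 54 mm behind the grasp point. The pads swing forward as they close: fully open they stand 13 mm farther back than shut.
Start: joints at [1.014, 0.286, 1.577, -0, 1.279, -0.15], TCP at [0.267, 0.62, 0.231] pointing down, gripper open.
Joint ranges: [-2.77, 2.77], [-0.9, 2.22], [0.21, 2.48], [-1.53, 4.67], [0.24, 2.81], [-2.84, 2.84]. Speed limits (rad/s): [2.79, 2.79, 3.14, 3.14, 3.14, 3.14].

INTERFACE

Orientations are given as a unit quaternion [w, x, y, z].
In Python, from bench import bot gives the robot as it stands.
- The arm moves only by the shell command python3 -m jog 'ROWS' [FORCE]. ROWS is JSON, a list of rows, each a list of 7 numbers: the shift along the tool's x, y, z as a fraction of full scale, then the turn, a rotation vector about the tool's x, y, z as a fraction of full scale, then the closure, from -1 (fully open) to 1 (shut). A call has exactly 10 rows; each row shifts and turns the commanded pose from where the row before left it, along the tool's axes as they then stand; what a row does not reach is not made up. Full scale, the value 1, is 0.04 m for a shift and 0.12 rad for a turn. A row lasts 1/8 s, in which the tool goes at most 62.5 mm and 10.7 degrees, less where a joint would pass 70% of its speed; a pose out of reach is approached as far as the arm can. A call with a number of a shift or a turn outside -1 to 1 is refused whole. A call with a gripper value outside its range is refused whole. The fingers move at their own pace and stop on an object; FORCE is the grip in N (left out, the last holds). Time passes only in rows, so rows that do not move let the fingers close, or fill a call up. It gives the time, the measured TCP pose, the force, the opening and the grip force at its end, in the units of the state.
- bot.read_state(): the state, without advancing time (a new reading comes with each control period).
- bot.snapshot(name): name is "side" or "top" or "wrist"; returns the picture (480x640x3 uint8, red, green, blue); there is no depth.
- bot.camera_model(name): a dict with "fovy" (degrees; the focal length in pixels is half the picture's height over the tangent of half this angle, whatever the lens; pixels are square), "cx", "cy" (the principal point, pixels), "R" (3x3) and "t" (3): a world point X has camera coordinates R X + t; the wrist camera has in their place "tool_from_camera" (4x4, takes a point from camera to tool coordinates, whose origin is the TCP and whose axes are the flange's). Camera axes: x right, y down, z forward; pixel columns grow to the right and rows downward; lengths in m; the calibration is good to about 2 mm. A picture is of the moment at which its call begins: read the wrist's pose just before it. camera_model takes no time and is no camera call.
- bot.hand_in(): hands the job in; it is judged then, once.
The state is a dict: "time_s": time; "qpos": joint angles; "qd": joint speeds; "tau": joint torques, N m; "eef_pos": TCP position; "orientation": TCP orientation; "contact_force": force on the tool from outside, world axes, zero at the start; "torque": the same for the moment, N m; "opening": finger opening in m; "finger_force": force on a finger pad.
Only numpy, scipy, OpenCV 4.12 (cv2) and the standard library are available. Lean on these libraries where they do the work, as an engineer would, in place of code of your own. Each camera call takes 0.05 s, during which the arm holds its last target. There are 200 camera calls.

TASK

Get the three sawn rock billets ready for their photograph: nudge each one back along its lane until all three stand square against the tray's back stop in one straight row. Then take the black knob and slide the tray along its rail towards the camera until you feel the ball click into the notch, and finish there, still gripping the knob, with the ball seated and the row undisturbed. Leave the other things on the bench where they lie.

Things in the scene. Friction and masses are not known exactly. Their poses are not given: they have to be found in the camera images.
- tray (a point): Centre of the tray floor, 52 mm above the bench. The tray (aluminium, 122 mm wide along its y, floor from x = -55 to +55 mm) slides along its own +y, towards the camera, and cannot move along x; +x points across the rail to its back stop, z up. Three lanes run along x, 36 mm wide, centred at y = -39, 0 and +39 mm, between ribs 4 mm high; side walls 7 mm high at y = +-59 mm. Front open.
- back_stop (a point): Middle of the lower edge of the back stop's inner face, at tray x = +45, y = 0, on the tray floor. The stop is a straight wall 12 mm high across all three lanes; axes as the tray's.
- billet_right: Grey sawn rock billet, a loose block 46 x 26 x 18 mm (along its x, y, z), about 60 g, in the lane at tray y = -39 mm, a little skew and 10 to 34 mm short of the back stop. Origin: centre of its underside; against the stop it is at tray x = +22 mm.
- billet_middle: The same kind of billet, in the middle lane (tray y = 0). Origin: centre of its underside.
- billet_left: The same kind of billet, in the lane at tray y = +39 mm. Origin: centre of its underside.
- handle: Upright black plastic knob, a plain cylinder 22 mm in diameter and 45 mm high, fixed to a flat bracket on the tray's trailing (-y) side, at tray x = -25, y = -108 mm. Origin: centre of its foot, level with the tray floor, 52 mm above the bench; axes as the tray's. There are 34 mm free between the knob and the tray's side.
- handle_grip (a point): Point on the knob's axis 26 mm above its foot (78 mm above the bench): where to grip from above, fingers closing along the rail.
- carriage (a joint): Travel of the tray along the rail in m, towards the camera: 0 where it stands at the start, free from -0.01 to 0.32. It slides with a steady drag of 2 to 3 N. The notch lies 0.17 to 0.275 ahead of the start.
- rail_near_end (a point): Top of the rail near the end from which the tray starts; the line from here to rail_far_end is the direction of sliding, 27 mm above the bench.
- rail_far_end (a point): Top of the rail near its other end, beyond the camera, 540 mm from rail_near_end.
- lens (a point): Front of the camera lens, 434 mm above the bench, looking straight down on the rail. The notch stops the tray's centre within 12 mm of the lens axis along the rail; exactly where has to be felt. The camera's column (30 mm square) stands 155 mm beyond the lens along the rail and 75 mm towards the back stop side.
- plunger (a joint): Drop in m of the sprung 10 mm steel ball under the tray's front lug (tray x = -72, y = -45 mm): about 0.0005 on the flat steel index strip in front of the rail, 0.003 when seated in the strip's only notch, a V groove 9 mm wide. Over the last 4 mm the ball draws the tray in: the drag fades and turns to a pull of about 2 N. Pushing on out of the notch takes 11 to 13 N in all.
- specimen_large: Bystander: brown lump of rock, about 115 x 85 x 60 mm, behind the rail. Origin: its underside.
- specimen_small: Bystander: paler lump of rock, about 85 x 65 x 50 mm, behind the rail. Origin: its underside.
- tape_roll: Bystander: roll of masking tape lying flat, 104 mm in diameter, 25 mm high, beyond the rail's near end. Origin: centre of its underside.
- ear_defenders: Bystander: yellow ear defenders, about 150 x 140 mm, 80 mm high, lying beyond the rail's far end. Origin: underside, between the cups.

How it is judged:
On the way, in this order (a step that is already met when the one before it is completed fails the run):
1. the three billets stand square against the back stop, one in each lane (x of each of billet_right, billet_middle, billet_left in the frame of tray above 0.0195 m and y of billet_right in the frame of tray between -0.046 and -0.032 m and z of billet_right in the frame of tray between -0.003 and 0.003 m and angle between the x axis of each of billet_right, billet_middle, billet_left and the x axis of tray, either way round below 0.08 rad and y of billet_middle in the frame of tray between -0.007 and 0.007 m and z of billet_middle in the frame of tray between -0.003 and 0.003 m and y of billet_left in the frame of tray between 0.032 and 0.046 m and z of billet_left in the frame of tray between -0.003 and 0.003 m), for 0.2 s.
2. the ball has dropped into the notch with the knob in the fingers (value of joint plunger above 0.0016 m and contact force between the fingers and handle above 12 N), for 0.2 s.
At the end, for the whole second after the job is handed in: Ball down in the notch (drop over 1.6 mm: tray within about 1 mm of the notch), tray at rest, knob in the fingers (grip over 12 N); each billet flat in its lane, within 2.5 mm of the back stop, 7 mm of the lane's centre line and 0.08 rad of square (all of step 1 and all of step 2 and velocity of joint carriage between -0.003 and 0.003 m/s); the arm keeps its last pose, push and grip.
It fails at once if the larger rock specimen is moved by more than 20 mm (distance of specimen_large from where it was at the start of the episode above 0.02 m).
It fails at once if the smaller rock specimen is moved by more than 20 mm (distance of specimen_small from where it was at the start of the episode above 0.02 m).
It fails at once if the tape roll is moved by more than 20 mm (distance of tape_roll from where it was at the start of the episode above 0.02 m).
It fails at once if the ear defenders is moved by more than 20 mm (distance of ear_defenders from where it was at the start of the episode above 0.02 m).
It also fails if it takes over 72 s, if anything falls off the work surface, if the arm or the gripper's body presses on something with over 40 N, if the wrist force passes 120 N, or if a joint passes its speed limit or range.

## Working session

There is one attempt and no reset: what is moved stays moved. The work goes in short steps, Python scripts to look and compute and a shell command to move; the robot and the scene stay as the last step left them, time stands still between calls to the robot, and variables do not carry over. Pictures are saved under pics/ and viewed, at most 10 in all, crops included, and the job is handed in when it is done.

```bash
mkdir -p pics; ls
python3 - <<'E'
from bench import bot
import cv2
s=bot.read_state(); print(s)
for n in("top","side"):
    cv2.imwrite(f"pics/{n}0.png",bot.snapshot(n)[...,::-1]); print(n,bot.camera_model(n))
print(bot.camera_model("wrist"))
E
```

```text
pics
{'time_s': 0.0, 'qpos': array([ 1.01402007e+00,  2.87197072e-01,  1.57821127e+00,  7.97625836e-06,
        1.27856117e+00, -1.49971186e-01]), 'qd': array([ 5.05801677e-05, -9.85939103e-04, -1.14348008e-03,  7.69822557e-04,
        7.66569063e-04,  8.10097532e-04]), 'tau': array([-1.27595551e-03, -4.05980086e+01, -2.92626822e+01, -2.15703244e-04,
        5.92502678e-03, -1.73026069e-05]), 'eef_pos': array([0.26668139, 0.61936468, 0.22990767]), 'orientation': array([-4.14856059e-04,  2.02003873e-01,  9.79384002e-01, -1.11367695e-03]), 'contact_force': array([-0.4208251 , -0.27446138,  1.30852629]), 'torque': array([-0.05133611,  0.04304964,  0.02749634]), 'finger_force': 0.0, 'opening': 0.08535779456319036}
top {'fovy': 56.12507758618774, 'cx': 321.66123448676325, 'cy': 240.47167278238848, 'R': array([[-0.00504354, -0.99996939, -0.00598151],
       [-0.99360519,  0.00568598, -0.11276703],
       [ 0.11279759,  0.00537452, -0.99360345]]), 't': array([8.70905473e-04, 6.33475620e-01, 1.53507186e+00])}
side {'fovy': 57.272289874257694, 'cx': 330.2112605591105, 'cy': 234.52552549970838, 'R': array([[ 0.96815751, -0.24999398,  0.01319299],
       [-0.15016008, -0.62208043, -0.76841909],
       [ 0.20030724,  0.74196965, -0.63981095]]), 't': array([-0.58824884,  0.28673974,  1.16586789])}
{'fovy': 64.88614328720242, 'cx': 318.0689893758064, 'cy': 239.31988552205848, 'tool_from_camera': array([[-1.33608007e-04, -9.64326582e-01, -2.64715366e-01,
         6.79777680e-02],
       [ 9.99999988e-01, -1.07120728e-04, -1.14495205e-04,
        -3.21576849e-04],
       [ 8.20542668e-05, -2.64715379e-01,  9.64326585e-01,
        -1.42418937e-01],
       [ 0.00000000e+00,  0.00000000e+00,  0.00000000e+00,
         1.00000000e+00]])}
```

View pics/top0.png

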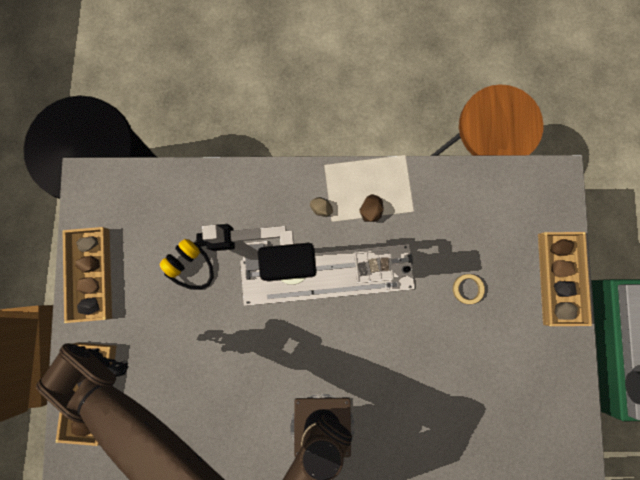

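View pics/side0.png

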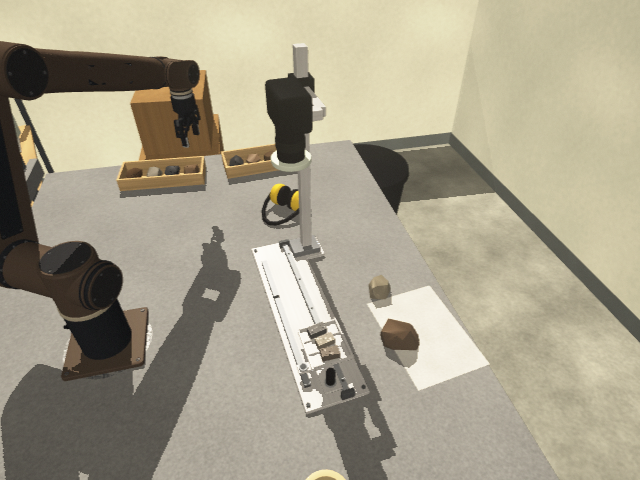

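The top view shows the rail running nearly along world y. The tray is at about px (372,266), the black knob at (406,268), and the camera head over (287,262). In the side view the tray is at about (325,345), the knob at (330,377), the camera head at (290,115), and the gripper tips at (187,145). Next I'll estimate the wrist geometry and the head's extent, to plan a clear path.

```bash
cat > h.py <<'E'
import numpy as np, cv2
from bench import bot
from scipy.spatial.transform import Rotation as Ro
def f(c): return 240/np.tan(np.radians(c["fovy"])/2)
def RT(name,s=None):
    c=bot.camera_model(name)
    if name!="wrist": return c,np.array(c["R"]),np.array(c["t"])
    s=s or bot.read_state(); q=s["orientation"]; T=np.eye(4)
    T[:3,:3]=Ro.from_quat([q[1],q[2],q[3],q[0]]).as_matrix(); T[:3,3]=s["eef_pos"]
    M=np.linalg.inv(T@np.array(c["tool_from_camera"])); return c,M[:3,:3],M[:3,3]
def proj(cam,X):
    c,R,t=cam; p=np.atleast_2d(X)@R.T+t; return p[:,:2]/p[:,2:]*f(c)+[c["cx"],c["cy"]]
def ray(cam,u):
    c,R,t=cam; u=np.atleast_2d(u).astype(float); d=np.c_[(u-[c["cx"],c["cy"]])/f(c),np.ones(len(u))]@R; return -R.T@t,d
def plane(cam,u,z):
    o,d=ray(cam,u); return o+d*((z-o[2])/d[:,2])[:,None]
def tri(c1,u1,c2,u2):
    o1,d1=ray(c1,u1);o2,d2=ray(c2,u2);A=np.c_[d1[0],-d2[0]];k=np.linalg.lstsq(A,o2-o1,rcond=None)[0]
    a=o1+k[0]*d1[0];b=o2+k[1]*d2[0];return (a+b)/2,np.linalg.norm(a-b)
E
python3 - <<'E'
from h import *
T=RT("top");S=RT("side")
for z in(.231,.3,.35,.4,.45,.5,.55):print(z,proj(S,[.267,.62,z]).round(),proj(T,[.267,.62,z]).round())
for z in(.434,.5,.55,.6): print(z,plane(T,[[258,243],[316,243],[316,280],[258,280]],z)[:,:2].round(3).tolist())
print("ring bottom: side (290,160)", plane(S,[[290,160],[272,157],[310,160]],.434).round(3))
print("knob",tri(T,[406,268],S,[330,372]),plane(T,[406,268],.095))
a=cv2.imread("pics/top0.png")[225:325,225:430];b=cv2.imread("pics/side0.png")[40:190,120:330]
c=cv2.imread("pics/side0.png")[300:420,240:390]
a=cv2.resize(a,(615,300),interpolation=2);b=cv2.resize(b,(420,300),interpolation=2);c=cv2.resize(c,(375,300),interpolation=2)
im=np.zeros((600,800,3),np.uint8);im[:300,:615]=a;im[300:,:420]=b;im[300:,425:800]=c
cv2.imwrite("pics/crop.png",im)
E
```

```text
0.231 [[192. 144.]] [[113. 357.]]
0.3 [[188. 125.]] [[101. 360.]]
0.35 [[185. 111.]] [[ 92. 363.]]
0.4 [[182.  97.]] [[ 82. 366.]]
0.45 [[179.  81.]] [[ 71. 369.]]
0.5 [[176.  65.]] [[ 60. 373.]]
0.55 [[172.  49.]] [[ 47. 377.]]
0.434 [[0.583, 0.161], [0.582, 0.01], [0.486, 0.01], [0.487, 0.16]]
0.5 [[0.575, 0.151], [0.575, 0.009], [0.484, 0.009], [0.485, 0.15]]
0.55 [[0.57, 0.144], [0.569, 0.008], [0.483, 0.008], [0.484, 0.143]]
0.6 [[0.565, 0.136], [0.564, 0.007], [0.482, 0.007], [0.482, 0.135]]
ring bottom: side (290,160) [[0.524 0.087 0.434]
 [0.484 0.111 0.434]
 [0.571 0.076 0.434]]
knob (array([ 0.53282337, -0.28405748,  0.09037335]), np.float64(0.0005955368716022832)) [[ 0.532882   -0.28326758  0.095     ]]
```

View pics/crop.png

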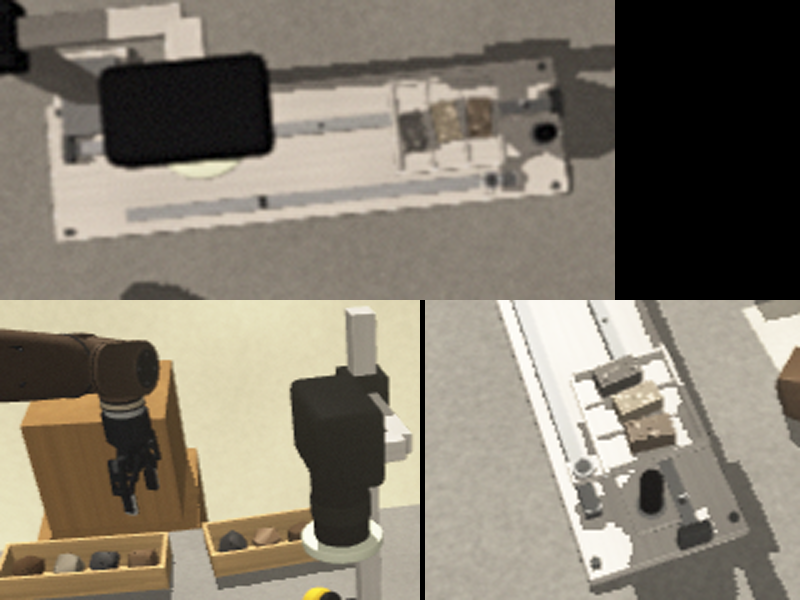

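```bash
python3 -m jog '[[-0.6,-0.75,0.28,0,0,0,1],[-0.6,-0.75,0.28,0,0,0,1],[-0.65,-0.78,0.28,0,0,0,1],[-0.65,-0.78,0.28,0,0,0,1],[-0.65,-0.78,0.28,0,0,0,1],[-0.65,-0.78,0.28,0,0,0,1],[-0.65,-0.78,0.28,0,0,0,1],[-0.65,-0.78,0.28,0,0,0,1],[-0.65,-0.78,0.28,0,0,0,1],[-0.65,-0.78,0.28,0,0,0,1]]' 40
```

```text
time_s: 1.35
eef_pos: [0.3795, 0.2329, 0.1187]
orientation: [-0.0, 0.202, 0.979, -0.0]
contact_force: [0.6, 0.3, -0.2]
opening: -0.0003
finger_force: 0.0
```

```bash
python3 -m jog '[[-0.65,-0.78,0,0,0,0,1],[-0.65,-0.78,0,0,0,0,1],[-0.65,-0.78,0,0,0,0,1],[-0.65,-0.78,0,0,0,0,1],[-0.65,-0.78,0,0,0,0,1],[-0.65,-0.78,0,0,0,0,1],[-0.53,-0.9,0,0,0,0,1],[-0.53,-0.9,0,0,0,0,1],[-0.53,-0.9,0,0,0,0,1],[-0.53,-0.9,0,0,0,0,1]]'
python3 -m jog '[[0,0,-0.6,0,0,-0.5,1],[0,0,-0.6,0,0,-0.5,1],[0,0,-0.6,0,0,-0.5,1],[0,0,-0.6,0,0,-0.5,1],[0,0,-0.6,0,0,-0.5,1],[0,0,-0.6,0,0,-0.5,1],[0,0,-0.6,0,0,-0.5,1],[0,0,-0.6,0,0,-0.5,1],[0,0,0,0,0,0,1],[0,0,0,0,0,0,1]]'
python3 - <<'E'
from bench import bot
import cv2
cv2.imwrite("pics/w1.png",bot.snapshot("wrist")[...,::-1])
E
```

```text
time_s: 2.6
eef_pos: [0.4695, -0.1664, 0.119]
orientation: [-0.0, 0.202, 0.979, 0.0]
contact_force: [0.1, 0.2, -1.0]
opening: -0.0
finger_force: 0.0
time_s: 3.85
eef_pos: [0.4693, -0.1649, 0.3099]
orientation: [-0.001, -0.036, 0.999, 0.001]
contact_force: [0.0, 0.5, -0.4]
opening: 0.0003
finger_force: 0.0
```

View pics/w1.png

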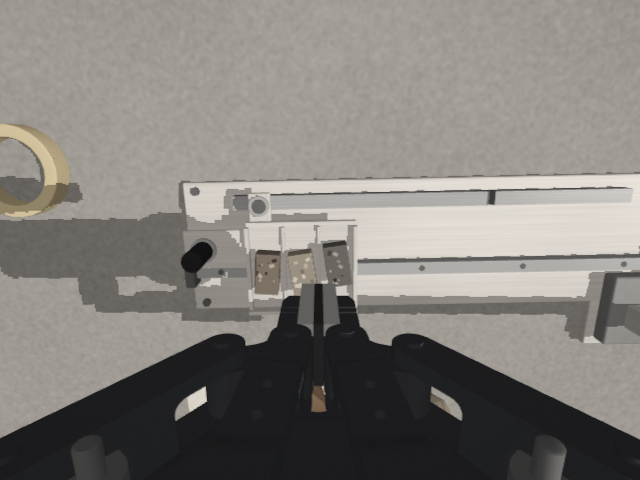

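The fingers hide the tray's back. The knob is at (197,255), the lug at (259,206), the billets at about (267,272), (301,270) and (336,263), and the notch in the strip at (491,197). I'll shift outward and lower for a better view.

```bash
python3 -m jog '[[-0.45,0,0.4,0,0,0,1],[-0.45,0,0.4,0,0,0,1],[-0.45,0,0.4,0,0,0,1],[-0.45,0,0.4,0,0,0,1],[-0.45,0,0.4,0,0,0,1],[0,0,0,0,0,0,1],[0,0,0,0,0,0,1],[0,0,0,0,0,0,1],[0,0,0,0,0,0,1],[0,0,0,0,0,0,1]]'
python3 - <<'E'
from h import *
a=cv2.imread("pics/w1.png")
s=bot.read_state();print(s["eef_pos"],s["orientation"])
im=bot.snapshot("wrist")[...,::-1];cv2.imwrite("pics/w2.png",im)
E
```

```text
time_s: 5.15
eef_pos: [0.5595, -0.1587, 0.2319]
orientation: [0.0, -0.036, 0.999, -0.0]
contact_force: [0.6, 0.9, -0.7]
opening: 0.0005
finger_force: 0.0
[ 0.55947168 -0.15871833  0.23189819] [ 4.13532596e-04 -3.64820364e-02  9.99334194e-01 -2.42635109e-04]
```

View pics/w2.png

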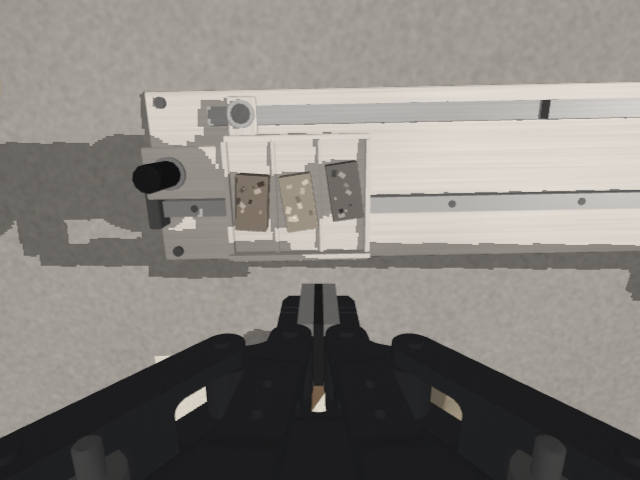

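The whole tray is visible now. The knob top is at (149,179), the lug ball at (240,113) and the notch at (544,109). The brown (right), cream (middle) and dark (left) billets are at (252,202), (298,201) and (345,190).

Run:
```python
from h import *
C=RT("wrist");T=RT("top");S=RT("side")
e=plane(C,[[370,197],[635,192]],.027);d=e[1]-e[0];d/=np.linalg.norm(d)
e2=plane(C,[[260,124],[635,117]],.03);d2=e2[1]-e2[0];d2/=np.linalg.norm(d2)
e3=plane(C,[[224,138],[369,133]],.052);d3=e3[1]-e3[0];d3/=np.linalg.norm(d3)
e4=plane(C,[[150,94],[635,83]],.01);d4=e4[1]-e4[0];d4/=np.linalg.norm(d4)
print("dirs",d,d2,d3,d4)
k=plane(C,[148,179],.097)[0];print("knob",k)
y=(d+d2+d4)/3;y[2]=0;y/=np.linalg.norm(y);x=np.array([y[1],-y[0],0])
o=k+.025*x+.108*y;print("tray origin",o,"yaw x",np.arctan2(x[1],x[0]))
def tf(u,z):
    p=plane(C,u,z)-o; return np.c_[p@x,p@y].round(4).tolist()
print("front corners",tf([[224,138],[369,133]],.052),"wall top/back",tf([[230,253],[368,257]],.064))
for n,c in dict(R=[[237,174],[269,174],[268,231],[236,231]],M=[[278,177],[311,172],[319,227],[286,232]],L=[[326,163],[355,160],[364,218],[335,221]]).items():
    p=np.array(tf(c,.070));print(n,p.tolist(),p.mean(0),"skew",np.arctan2(*(p[3]-p[0])[::-1]))
print("lug",tf([240,113],.06),"notch",tf([[541,109],[549,109]],.03))
q=Ro.from_quat(np.roll(bot.read_state()["orientation"],-1)).as_matrix();print("tool x,y in tray",q.T@x,q.T@y)
```

```text
dirs [-0.09188135  0.99576996  0.        ] [-9.05797798e-02  9.95889202e-01  1.70480270e-16] [-1.05903960e-01  9.94376363e-01  4.64808093e-16] [-0.09387171  0.9955843   0.        ]
knob [ 0.53113304 -0.28504756  0.097     ]
tray origin [ 0.54607877 -0.17520392  0.097     ] yaw x 0.0922417837141533
front corners [[-0.0527, -0.061], [-0.0544, 0.0585]] wall top/back [[0.0428, -0.0611], [0.0487, 0.0577]]
R [[-0.0248, -0.0486], [-0.0243, -0.0231], [0.0225, -0.0264], [0.022, -0.053]] [-0.00115  -0.037775] skew -0.09374154154424848
M [[-0.0218, -0.016], [-0.0253, 0.0104], [0.0199, 0.016], [0.0236, -0.0115]] [-0.0009   -0.000275] skew 0.09879624267977678
L [[-0.0321, 0.0225], [-0.034, 0.0454], [0.013, 0.0531], [0.015, 0.0293]] [-0.009525  0.037575] skew 0.14338293761166834
lug [[-0.0715, -0.0448]] notch [[-0.0715, 0.2094], [-0.0714, 0.2163]]
tool x,y in tray [-9.99815033e-01  1.92236635e-02  5.92877640e-04] [ 1.92234453e-02  9.99815143e-01 -3.71577249e-04]
```

```bash
cat > st.py <<'E'
from h import *
s=bot.read_state();a=.0922;x=np.array([np.cos(a),np.sin(a),0]);y=np.array([-x[1],x[0],0])
p=s["eef_pos"]-[.5461,-.1752,.052];F=s["contact_force"]
R=Ro.from_quat(np.roll(s["orientation"],-1)).as_matrix()
print("t",s["time_s"],"tray x,y,z mm",(1e3*np.array([p@x,p@y,p[2]])).round(1),"F",np.round([F@x,F@y,F[2]],1),"yawerr",round(float(R[:,1]@x),4),"tilt",R[:2,2].round(3),"grip",s["finger_force"],s["opening"])
E
python3 -m jog '[[0.56,0.2,0,0,0,-0.16,1],[0.56,0.2,0,0,0,0,1],[0.56,0.2,0,0,0,0,1],[0,0,0.8,0,0,0,1],[0,0,0.8,0,0,0,1],[0,0,0.8,0,0,0,1],[0,0,0.8,0,0,0,1],[0,0,0.6,0,0,0,1],[0,0,0,0,0,0,1],[0,0,0,0,0,0,1]]'; python3 st.py
```

```text
time_s: 6.45
eef_pos: [0.4913, -0.1409, 0.0805]
orientation: [0.001, -0.046, 0.999, -0.0]
contact_force: [0.8, -0.3, -0.2]
opening: -0.0
finger_force: 0.0
t 6.45 tray x,y,z mm [-51.4  39.2  28.5] F [ 0.7 -0.3 -0.2] yawerr -0.0002 tilt [ 0.002 -0.001] grip 0.0 -2.8087181116856393e-05
```

```bash
python3 -m jog '[[0,0,0.27,0,0,0,1],[0,0,0.27,0,0,0,1],[-0.11,0,0,0,0,0,1],[-0.11,0,0,0,0,0,1],[-0.11,0,0,0,0,0,1],[-0.11,0,0,0,0,0,1],[-0.11,0,0,0,0,0,1],[-0.11,0,0,0,0,0,1],[-0.11,0,0,0,0,0,1],[0,0,0,0,0,0,1]]'; python3 st.py
```

```text
time_s: 7.7
eef_pos: [0.5216, -0.1376, 0.0578]
orientation: [0.0, -0.046, 0.999, -0.0]
contact_force: [0.2, 0.8, -0.4]
opening: -0.0004
finger_force: 0.0
t 7.7 tray x,y,z mm [-20.9  39.7   5.8] F [ 0.3  0.8 -0.4] yawerr -0.0004 tilt [ 0.001 -0.   ] grip 0.0 -0.0003885544922459736
```

```bash
python3 -m jog '[[-0.05,0,0,0,0,0,1],[-0.05,0,0,0,0,0,1],[-0.05,0,0,0,0,0,1],[-0.05,0,0,0,0,0,1],[0,0,0,0,0,0,1],[0,0,0,0,0,0,1],[0,0,0,0,0,0,1],[0,0,0,0,0,0,1],[0,0,0,0,0,0,1],[0,0,0,0,0,0,1]]'; python3 st.py
python3 - <<'E'
from h import *
im=bot.snapshot("wrist")[...,::-1];cv2.imwrite("pics/w3.png",im)
E
```

```text
time_s: 8.95
eef_pos: [0.5291, -0.1369, 0.0578]
orientation: [0.0, -0.046, 0.999, -0.0]
contact_force: [-0.5, -0.2, 0.6]
opening: 0.0002
finger_force: 0.0
t 8.95 tray x,y,z mm [-13.4  39.7   5.8] F [-0.5 -0.2  0.6] yawerr -0.0002 tilt [ 0. -0.] grip 0.0 0.00016610323463786506
```

View pics/w3.png

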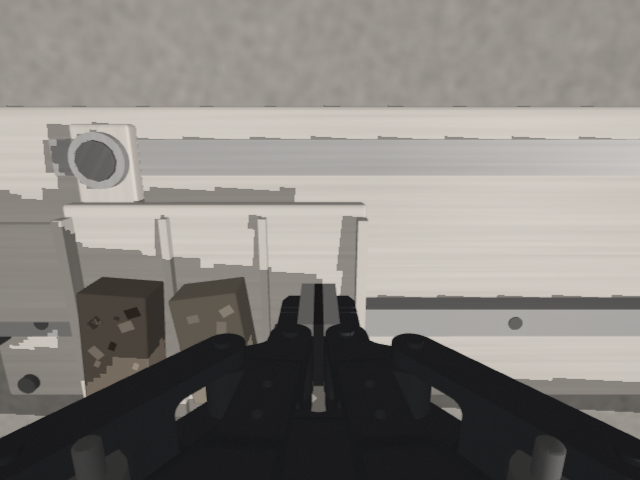

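The left billet is hidden behind the fingers at (320,300). The other two are untouched, at about (120,325) and (212,315). The stop isn't reached yet, so I'll creep on.

```bash
python3 -m jog '[[-0.025,0,0,0,0,0,1],[0,0,0,0,0,0,1],[-0.025,0,0,0,0,0,1],[0,0,0,0,0,0,1],[-0.025,0,0,0,0,0,1],[0,0,0,0,0,0,1],[0,0,0,0,0,0,1],[0,0,0,0,0,0,1],[0,0,0,0,0,0,1],[0,0,0,0,0,0,1]]'; python3 st.py
```

```text
time_s: 10.25
eef_pos: [0.5317, -0.1366, 0.0577]
orientation: [-0.001, -0.046, 0.999, 0.0]
contact_force: [-5.1, -1.6, 2.7]
opening: -0.0001
finger_force: 2.6
t 10.25 tray x,y,z mm [-10.8  39.8   5.7] F [-5.2 -1.2  2.7] yawerr -0.0004 tilt [-0.001  0.   ] grip 2.6128956061438657 -0.00010657278782656014
```

```bash
python3 -m jog '[[-0.02,0,0,0,0,0,1],[0,0,0,0,0,0,1],[0.45,0,0,0,0,0,1],[0.45,0,0,0,0,0,1],[0,0,-0.25,0,0,0,1],[0,-0.5,0,0,0,0,1],[0,-0.5,0,0,0,0,1],[0,0,0.25,0,0,0,1],[0,0,0,0,0,0,1],[0,0,0,0,0,0,1]]'; python3 st.py
```

```text
time_s: 11.5
eef_pos: [0.5003, -0.1792, 0.057]
orientation: [-0.001, -0.046, 0.999, 0.0]
contact_force: [0.6, 0.5, 0.4]
opening: 0.0001
finger_force: 0.0
t 11.5 tray x,y,z mm [-45.9   0.3   5. ] F [0.7 0.5 0.4] yawerr -0.0004 tilt [-0.001  0.001] grip 0.0 8.774254876392054e-05
```

```bash
python3 -m jog '[[-0.1,0,-0.025,0,0,0,1],[-0.1,0,0,0,0,0,1],[-0.1,0,0,0,0,0,1],[-0.1,0,0,0,0,0,1],[-0.1,0,0,0,0,0,1],[-0.1,0,0,0,0,0,1],[-0.1,0,0,0,0,0,1],[-0.1,0,0,0,0,0,1],[0,0,0,0,0,0,1],[-0.025,0,0,0,0,0,1]]'; python3 st.py
python3 -m jog '[[-0.025,0,0,0,0,0,1],[0,0,0,0,0,0,1],[-0.025,0,0,0,0,0,1],[0,0,0,0,0,0,1],[0,0,0,0,0,0,1],[0,0,0,0,0,0,1],[0,0,0,0,0,0,1],[0,0,0,0,0,0,1],[0,0,0,0,0,0,1],[0,0,0,0,0,0,1]]'; python3 st.py
```

```text
time_s: 12.75
eef_pos: [0.5336, -0.1766, 0.0587]
orientation: [-0.0, -0.046, 0.999, 0.0]
contact_force: [-0.7, -0.3, 0.6]
opening: -0.0001
finger_force: 0.3
t 12.75 tray x,y,z mm [-12.6  -0.2   6.7] F [-0.7 -0.2  0.6] yawerr -0.0002 tilt [-0.  0.] grip 0.289636681554839 -0.00012469660270704162
time_s: 14.0
eef_pos: [0.5354, -0.1764, 0.0587]
orientation: [-0.0, -0.046, 0.999, 0.0]
contact_force: [-4.1, -0.7, 2.5]
opening: 0.0002
finger_force: 1.9
t 14.0 tray x,y,z mm [-10.8  -0.2   6.7] F [-4.2 -0.3  2.5] yawerr -0.0002 tilt [-0.001  0.   ] grip 1.8503803387284279 0.0002495906383504626
```

Same contact position (−10.8 mm) as the first billet. Next is the right lane, with a shorter retreat because of the lug.

```bash
python3 -m jog '[[-0.02,0,0,0,0,0,1],[0,0,0,0,0,0,1],[0.42,0,0,0,0,0,1],[0.4,0,0,0,0,0,1],[0,0,-0.4,0,0,0,1],[0,-0.49,0,0,0,0,1],[0,-0.48,0,0,0,0,1],[0,0,0.38,0,0,0,1],[0,0,0,0,0,0,1],[0,0,0,0,0,0,1]]'; python3 st.py
```

```text
time_s: 15.25
eef_pos: [0.5068, -0.2174, 0.0585]
orientation: [-0.001, -0.046, 0.999, 0.001]
contact_force: [0.2, 0.9, -0.7]
opening: -0.0001
finger_force: 0.0
t 15.25 tray x,y,z mm [-43.1 -38.4   6.5] F [ 0.3  0.8 -0.7] yawerr -0.0005 tilt [-0.002  0.001] grip 0.0 -0.00014974429486433393
```

```bash
python3 -m jog '[[-0.1,0,0,0,0,0,1],[-0.1,0,0,0,0,0,1],[-0.1,0,0,0,0,0,1],[-0.1,0,0,0,0,0,1],[-0.1,0,0,0,0,0,1],[-0.1,0,0,0,0,0,1],[-0.1,0,0,0,0,0,1],[-0.025,0,0,0,0,0,1],[0,0,0,0,0,0,1],[0,0,0,0,0,0,1]]'; python3 st.py
```

```text
time_s: 16.5
eef_pos: [0.5362, -0.2153, 0.0595]
orientation: [-0.0, -0.046, 0.999, 0.0]
contact_force: [-0.0, -0.0, 0.4]
opening: -0.0004
finger_force: 0.0
t 16.5 tray x,y,z mm [-13.6 -39.    7.5] F [-0.  -0.   0.4] yawerr -0.0001 tilt [-0.  0.] grip 0.0 -0.00041128759753757745
```

```bash
python3 -m jog '[[-0.025,0,0,0,0,0,1],[0,0,0,0,0,0,1],[-0.025,0,0,0,0,0,1],[0,0,0,0,0,0,1],[-0.025,0,0,0,0,0,1],[-0.02,0,0,0,0,0,1],[0,0,0,0,0,0,1],[0,0,0,0,0,0,1],[0,0,0,0,0,0,1],[0,0,0,0,0,0,1]]'; python3 st.py
python3 -m jog '[[0.4,0,0,0,0,0,1],[0.35,0,0,0,0,0,1],[0,0,-0.9,0,0,0,1],[0,0,-0.9,0,0,0,1],[-0.5,0.45,-0.9,0,0,0,1],[-0.5,0.45,-0.9,0,0,0,1],[-0.4,0.45,-0.8,0,0,0,1],[0,0,0,0,0,0,1],[0,0,0,0,0,0,1],[0,0,0,0,0,0,1]]'; python3 st.py
python3 - <<'E'
from h import *
im=bot.snapshot("wrist")[...,::-1];cv2.imwrite("pics/w4.png",im)
E
```

```text
time_s: 17.75
eef_pos: [0.539, -0.2151, 0.0595]
orientation: [-0.001, -0.046, 0.999, 0.0]
contact_force: [-4.4, -0.5, 3.2]
opening: 0.0002
finger_force: 2.5
t 17.75 tray x,y,z mm [-10.8 -39.1   7.5] F [-4.5 -0.1  3.2] yawerr -0.0006 tilt [-0.003  0.   ] grip 2.5224246829748154 0.00015190707953196934
time_s: 19.0
eef_pos: [0.5595, -0.159, 0.2334]
orientation: [-0.002, -0.046, 0.999, 0.001]
contact_force: [0.2, 0.7, 0.2]
opening: 0.0001
finger_force: 0.0
t 19.0 tray x,y,z mm [ 14.8  14.9 181.4] F [0.3 0.7 0.2] yawerr 0.0008 tilt [-0.003  0.001] grip 0.0 8.280623869488903e-05
```

View pics/w4.png

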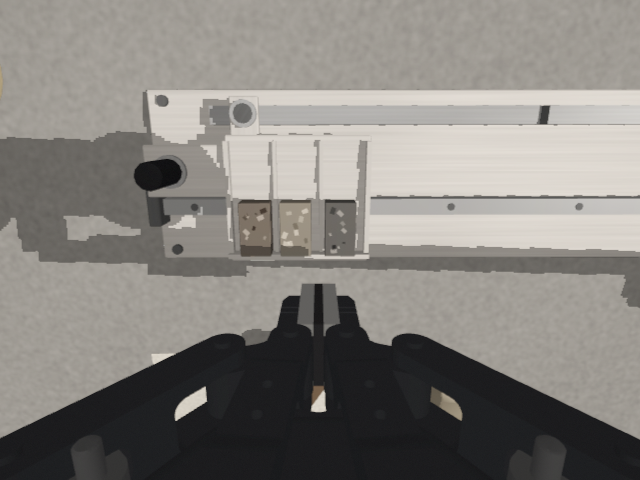

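All three billets are square against the stop in one row (front edges at row 200, backs at 254). I'll check the lane offsets and the knob.

Run:
```python
from h import *
C=RT("wrist");a=.0922;x=np.array([np.cos(a),np.sin(a),0]);y=np.array([-x[1],x[0],0]);o=np.array([.5461,-.1752,0])
def tf(u,z):
    p=plane(C,u,z)-o; return (1e3*np.c_[p@x,p@y]).round(1).tolist()
print(tf([[238,200],[272,200],[272,254],[239,254]],.07));print(tf([[279,200],[312,200],[312,254],[280,254]],.07));print(tf([[325,200],[356,199],[357,254],[326,254]],.07))
print("knob",tf([[149,177]],.097),"notch",tf([[541,114],[549,114]],.03),"lug",tf([[242,113]],.06))
```

```text
[[-2.9, -50.2], [-2.8, -22.4], [43.4, -23.9], [43.3, -51.9]]
[[-2.8, -16.7], [-2.8, 10.3], [43.4, 10.1], [43.4, -17.1]]
[[-2.8, 20.9], [-3.6, 46.2], [43.5, 48.3], [43.4, 22.0]]
knob [[-24.3, -108.7]] notch [[-71.7, 209.8], [-71.6, 216.8]] lug [[-71.0, -45.2]]
```

```bash
python3 -m jog '[[0.2,-0.615,0,0,0,0,0],[0.2,-0.615,0,0,0,0,0],[0.2,-0.615,0,0,0,0,0],[0.2,-0.615,0,0,0,0,0],[0.2,-0.615,0,0,0,0,0],[0,0,0.7,0,0,0,0],[0,0,0.7,0,0,0,0],[0,0,0.7,0,0,0,0],[0,0,0.6,0,0,0,0],[0,0,0,0,0,0,0]]' 40; python3 st.py
python3 - <<'E'
from h import *
im=bot.snapshot("wrist")[...,::-1];cv2.imwrite("pics/w5.png",im)
E
```

```text
time_s: 20.3
eef_pos: [0.5302, -0.284, 0.124]
orientation: [-0.003, -0.046, 0.999, 0.002]
contact_force: [-0.5, 0.1, -0.1]
opening: 0.0425
finger_force: 0.0
t 20.3 tray x,y,z mm [ -25.9 -106.8   72. ] F [-0.5  0.2 -0.1] yawerr 0.0006 tilt [-0.006  0.004] grip 0.0 0.0425365880990348
```

View pics/w5.png

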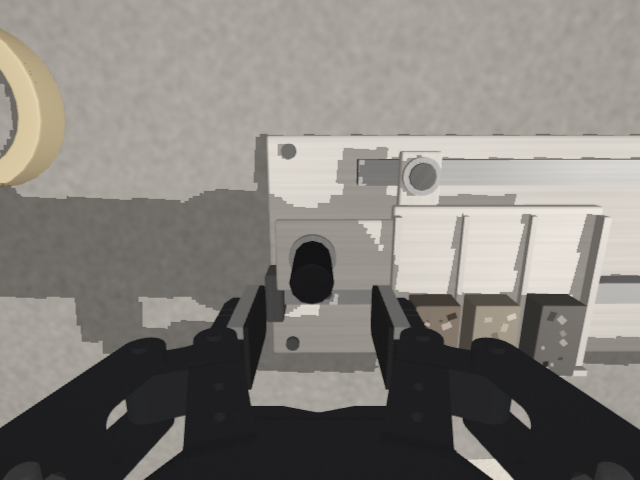

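The knob top is at about (312,286), nearly central between the open finger tips (245 and 395). I'll descend and grip.

```bash
python3 -m jog '[[-0.03,-0.035,0.4,0,0,0,0],[0,0,0.4,0,0,0,0],[0,0,0.4,0,0,0,0],[0,0,0.4,0,0,0,0],[0,0,0,0,0,0,0],[0,0,0,0,0,0,1],[0,0,0,0,0,0,1],[0,0,0,0,0,0,1],[0,0,0,0,0,0,1],[0,0,0,0,0,0,1]]' 40; python3 st.py
```

```text
time_s: 21.6
eef_pos: [0.5342, -0.2867, 0.0641]
orientation: [0.001, -0.046, 0.999, -0.001]
contact_force: [0.8, -2.6, 0.9]
opening: 0.0209
finger_force: 39.3
t 21.6 tray x,y,z mm [ -22.2 -110.    12.1] F [ 0.5 -2.7  0.9] yawerr -0.0001 tilt [ 0.001 -0.001] grip 39.28580939769745 0.02086992882891786
```

```bash
python3 -m jog '[[0,0.1,0,0,0,0,1],[0,0.25,0,0,0,0,1],[0,0.4,0,0,0,0,1],[0,0.5,0,0,0,0,1],[0,0.5,0,0,0,0,1],[0,0.5,0,0,0,0,1],[0,0.5,0,0,0,0,1],[0,0.4,0,0,0,0,1],[0,0.25,0,0,0,0,1],[0,0.1,0,0,0,0,1]]'; python3 st.py
```

```text
time_s: 22.85
eef_pos: [0.5212, -0.147, 0.0641]
orientation: [0.0, -0.047, 0.999, -0.001]
contact_force: [-0.0, -4.3, -0.1]
opening: 0.0207
finger_force: 39.9
t 22.85 tray x,y,z mm [-22.2  30.3  12.1] F [-0.4 -4.3 -0.1] yawerr -0.0009 tilt [ 0.001 -0.001] grip 39.92295742034912 0.02072607856030389
```

```bash
python3 -m jog '[[0,0.15,0,0,0,0,1],[0,0.3,0,0,0,0,1],[0,0.4,0,0,0,0,1],[0,0.45,0,0,0,0,1],[0,0.45,0,0,0,0,1],[0,0.4,0,0,0,0,1],[0,0.25,0,0,0,0,1],[0,0.15,0,0,0,0,1],[0,0.07,0,0,0,0,1],[0,0,0,0,0,0,1]]'; python3 st.py
```

```text
time_s: 24.1
eef_pos: [0.5114, -0.0421, 0.064]
orientation: [0.0, -0.046, 0.999, 0.001]
contact_force: [-1.4, -0.1, 5.3]
opening: 0.0206
finger_force: 40.4
t 24.1 tray x,y,z mm [-22.3 135.8  12. ] F [-1.4  0.   5.3] yawerr 0.0002 tilt [0.    0.001] grip 40.39527118206024 0.020626547932697914
```

```bash
python3 -m jog '[[0,0.025,0,0,0,0,1],[0,0.025,0,0,0,0,1],[0,0.025,0,0,0,0,1],[0,0.025,0,0,0,0,1],[0,0.025,0,0,0,0,1],[0,0.025,0,0,0,0,1],[0,0,0,0,0,0,1],[0,0,0,0,0,0,1],[0,0,0,0,0,0,1],[0,0,0,0,0,0,1]]'; python3 st.py
```

```text
time_s: 25.35
eef_pos: [0.511, -0.037, 0.064]
orientation: [0.0, -0.046, 0.999, -0.0]
contact_force: [0.0, -2.9, 5.6]
opening: 0.0211
finger_force: 40.4
t 25.35 tray x,y,z mm [-22.3 140.9  12. ] F [-0.3 -2.9  5.6] yawerr -0.0001 tilt [ 0.001 -0.001] grip 40.42170524597168 0.02111842857422134
```

```bash
for i in 1; do python3 -m jog '[[0,0.025,0,0,0,0,1],[0,0.025,0,0,0,0,1],[0,0.025,0,0,0,0,1],[0,0,0,0,0,0,1],[0,0,0,0,0,0,1],[0,0,0,0,0,0,1],[0,0,0,0,0,0,1],[0,0,0,0,0,0,1],[0,0,0,0,0,0,1],[0,0,0,0,0,0,1]]' >/dev/null; python3 st.py;done
python3 -m jog '[[0,0.025,0,0,0,0,1],[0,0.025,0,0,0,0,1],[0,0,0,0,0,0,1],[0,0,0,0,0,0,1],[0,0,0,0,0,0,1],[0,0,0,0,0,0,1],[0,0,0,0,0,0,1],[0,0,0,0,0,0,1],[0,0,0,0,0,0,1],[0,0,0,0,0,0,1]]'>/dev/null; python3 st.py
```

```text
t 26.6 tray x,y,z mm [-22.3 144.   12. ] F [-0.6 -3.1  6.4] yawerr -0.0001 tilt [ 0.001 -0.   ] grip 40.429919958114624 0.020474780715113064
t 27.85 tray x,y,z mm [-22.3 146.   12. ] F [-1.  -3.   5.3] yawerr -0.0001 tilt [ 0. -0.] grip 40.429860949516296 0.020769160340047544
```

```bash
python3 -m jog '[[0,0.025,0,0,0,0,1],[0,0.025,0,0,0,0,1],[0,0,0,0,0,0,1],[0,0,0,0,0,0,1],[0,0,0,0,0,0,1],[0,0,0,0,0,0,1],[0,0,0,0,0,0,1],[0,0,0,0,0,0,1],[0,0,0,0,0,0,1],[0,0,0,0,0,0,1]]' >/dev/null; python3 st.py
python3 - <<'E'
from h import *
im=bot.snapshot("wrist")[...,::-1];cv2.imwrite("pics/w6.png",im)
E
```

```text
t 29.1 tray x,y,z mm [-22.3 148.5  12. ] F [-0.7 -0.4  5.1] yawerr 0.0002 tilt [0.    0.001] grip 40.46734392642975 0.021045527758091733
```

View pics/w6.png

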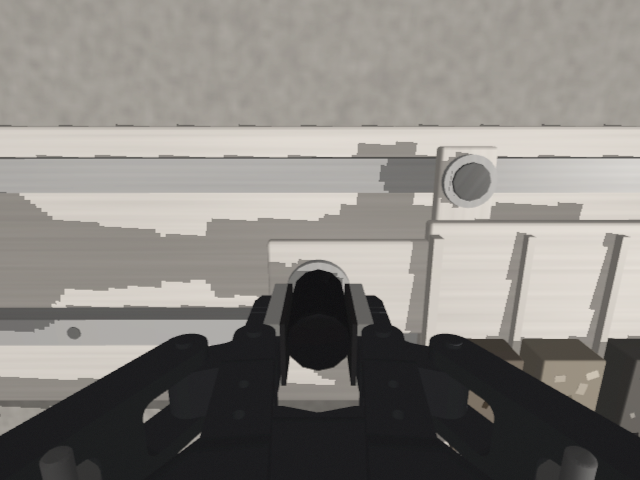

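The knob is between the pads at (320,320) and the lug at (470,180) now covers the notch. The billets are still in their row. The drag has faded to about 0, so the ball is being drawn in. I'll continue in small steps.

```bash
python3 -m jog '[[0,0.025,0,0,0,0,1],[0,0,0,0,0,0,1],[0,0,0,0,0,0,1],[0,0,0,0,0,0,1],[0,0,0,0,0,0,1],[0,0,0,0,0,0,1],[0,0,0,0,0,0,1],[0,0,0,0,0,0,1],[0,0,0,0,0,0,1],[0,0,0,0,0,0,1]]' >/dev/null; python3 st.py
python3 -m jog '[[0,0.0125,0,0,0,0,1],[0,0,0,0,0,0,1],[0,0,0,0,0,0,1],[0,0,0,0,0,0,1],[0,0,0,0,0,0,1],[0,0,0,0,0,0,1],[0,0,0,0,0,0,1],[0,0,0,0,0,0,1],[0,0,0,0,0,0,1],[0,0,0,0,0,0,1]]' >/dev/null; python3 st.py
```

```text
t 30.4 tray x,y,z mm [-22.3 149.8  12. ] F [-0.8  0.8  6.7] yawerr 0.0003 tilt [0.    0.001] grip 40.499698519706726 0.020648848049719597
t 31.65 tray x,y,z mm [-22.2 150.3  12. ] F [-0.6 -0.   5.9] yawerr 0.0002 tilt [0.    0.001] grip 40.499106645584106 0.020687591202234634
```

```bash
for k in 1; do python3 -m jog '[[0,0.0125,0,0,0,0,1],[0,0,0,0,0,0,1],[0,0,0,0,0,0,1],[0,0,0,0,0,0,1],[0,0,0,0,0,0,1],[0,0,0,0,0,0,1],[0,0,0,0,0,0,1],[0,0,0,0,0,0,1],[0,0,0,0,0,0,1],[0,0,0,0,0,0,1]]' >/dev/null; python3 st.py; done
python3 -m jog '[[0,0.0125,0,0,0,0,1],[0,0,0,0,0,0,1],[0,0,0,0,0,0,1],[0,0,0,0,0,0,1],[0,0,0,0,0,0,1],[0,0,0,0,0,0,1],[0,0,0,0,0,0,1],[0,0,0,0,0,0,1],[0,0,0,0,0,0,1],[0,0,0,0,0,0,1]]' >/dev/null; python3 st.py
```

```text
t 32.9 tray x,y,z mm [-22.3 150.8  12. ] F [-0.5 -0.5  5.3] yawerr 0.0003 tilt [0.    0.001] grip 40.50043344497681 0.0210128729323363
t 34.15 tray x,y,z mm [-22.3 151.1  12. ] F [-1.4  0.   5.2] yawerr 0.0001 tilt [0.    0.001] grip 40.46047925949097 0.020834968057385474
```

```bash
python3 -m jog '[[0,0.0125,0,0,0,0,1],[0,0,0,0,0,0,1],[0,0,0,0,0,0,1],[0,0,0,0,0,0,1],[0,0,0,0,0,0,1],[0,0,0,0,0,0,1],[0,0,0,0,0,0,1],[0,0,0,0,0,0,1],[0,0,0,0,0,0,1],[0,0,0,0,0,0,1]]' >/dev/null; python3 st.py
python3 -m jog '[[0,0.0125,0,0,0,0,1],[0,0,0,0,0,0,1],[0,0,0,0,0,0,1],[0,0,0,0,0,0,1],[0,0,0,0,0,0,1],[0,0,0,0,0,0,1],[0,0,0,0,0,0,1],[0,0,0,0,0,0,1],[0,0,0,0,0,0,1],[0,0,0,0,0,0,1]]' >/dev/null; python3 st.py
```

```text
t 35.4 tray x,y,z mm [-22.3 151.2  12. ] F [-0.7 -1.9  5.8] yawerr -0.0002 tilt [ 0.001 -0.   ] grip 40.439788699150085 0.020898049388696424
t 36.65 tray x,y,z mm [-22.3 151.2  12.1] F [-0.2 -4.4  5.1] yawerr -0.0004 tilt [ 0.001 -0.001] grip 40.41819870471954 0.020572321675750516
```

The position now holds at 151.2 mm while the resistance climbs (0 → −1.9 → −4.4 N), so the ball is seated. I'll relax the push slightly, check the row, and hand in.

```bash
python3 -m jog '[[0,-0.0125,0,0,0,0,1],[0,0,0,0,0,0,1],[0,0,0,0,0,0,1],[0,0,0,0,0,0,1],[0,0,0,0,0,0,1],[0,0,0,0,0,0,1],[0,0,0,0,0,0,1],[0,0,0,0,0,0,1],[0,0,0,0,0,0,1],[0,0,0,0,0,0,1]]' >/dev/null; python3 st.py
python3 - <<'E'
from h import *
w=bot.snapshot("wrist")[...,::-1];s=bot.snapshot("side")[...,::-1]
im=np.zeros((600,800,3),np.uint8);im[:300,:400]=cv2.resize(w,(400,300));im[300:,:400]=cv2.resize(s[220:340,240:400],(400,300));im[:300,400:]=cv2.resize(s,(400,300))
cv2.imwrite("pics/fin.png",im)
E
```

```text
t 37.9 tray x,y,z mm [-22.3 151.2  12. ] F [-0.8 -2.   5.6] yawerr 0.0002 tilt [0. 0.] grip 40.459020137786865 0.021155589363756312
```

View pics/fin.png

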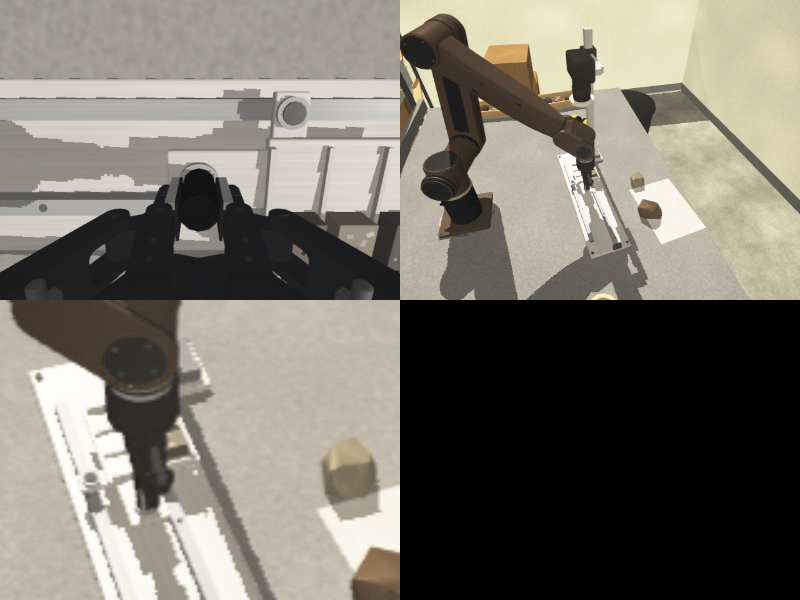

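The knob is gripped, and the visible front edges of the billets line up at about row 213 of the wrist panel. The arm is clear of the camera.

```bash
python3 -c "
from bench import bot
print(bot.hand_in())"
```

```text
the job is handed in; nothing more can be done
None
```

I handed the job in at about 38 s (limit 72 s) without seeing a verdict: the three billets were pushed square against the back stop, and the tray was slid until the ball held firm in the notch, with the knob still gripped at about 40 N.

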